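Stop a work piece on a T-slot plate and lock the stop with a quarter-turn T-bolt

TASK

Secure the grey wooden work piece on the T-slot plate: slide the blue stop along the slot towards the fence until the work piece is nipped between stop and fence with no gap left, and press it home there for a moment with a light push of about 10 N, not ramming it. Then take the red-handled T-bolt out of the rack, drop its foot through the stop's oblong hole into the T-slot, push it down gently against its spring until its foot touches bottom, ease off just enough that it no longer bears there, and turn it freely a quarter turn clockwise (seen from above), so that when you let go the spring pulls the foot up under the lips of the slot and the handle stands square across the slot. Nothing may be forced; leave the black-handled bolt and everything else on the bench where it is.

Things in the scene. Friction and masses are not known exactly. Their poses are not given: they have to be found in the camera images.
- t_plate: Steel T-slot plate fixed to the bench, 116 (x) by 320 (y) by 28 mm high, 10 mm high screw lugs on its long sides. Origin: centre of its underside; z up. Its T-slot runs along y at x = 0 from end to end. A fixed fence stands across its +y end, 116 mm wide, 18 mm thick, 24 mm above the plate's top.
- slot (a point): Centre of the T-slot at the plate's top (plate z = 28 mm), axes as the plate's. Slot 16.5 mm wide (x) between two 8 mm thick lips; under the lips a channel 36 mm wide (x), its floor 17.5 mm below this point, the lips' underside 8 mm below it.
- fence_face (a point): Middle of the fence's face (it faces the plate's -y), 142 mm along y from the plate's centre, 12 mm above the plate's top.
- stop: Blue steel stop that slides only along the plate's y (friction about 2.5 N on top of what presses the work piece, stays where left, cannot lift off, may start 35 to 70 mm short). Origin: centre of its bolt hole at the plate's top level; axes as the plate's. Base 70 (x) by 99 mm (y -52 to +47), 10 mm thick. Oblong through hole 20 (x) by 41 mm (y), straight above the T-slot.
- stop_face (a point): Middle of the stop's work face at its +y end, 47 mm from its hole's centre, 12 mm above the plate's top; the wall is 70 mm wide, 10 mm thick, its top 24 mm above the plate's top.
- stop_lug (a point): Middle of the back (-y side) of the stop's push lug, 52 mm behind the hole's centre, 12 mm above the plate's top. Lug 34 mm wide (x), 14 mm thick (y), its top 24 mm above the plate's top: push its back towards +y or pinch it from above.
- workpiece: Grey wooden block, 50 (x) by 110 (y) by 22 mm, about 0.15 kg, lying loose on the plate between stop and fence, length along the slot, a few mm short of the fence. Origin: centre of its underside. Snug means less than 2 mm gap in all.
- red_bolt: Quarter-turn T-bolt, red bar handle, about 0.21 kg, standing foot down in either pocket of the rack. Origin 64.5 mm below the middle of the handle; z up; x along foot and handle (a half turn looks the same). Foot 34 (x) by 15 (y) by 8 mm, lower edges chamfered 1 mm, its underside at z = 0 give or take (see red_washer). In the channel it turns clockwise to about 100 degrees; anticlockwise it jams at 50.
- red_grip (a point): Middle of the red handle, 64.5 mm above the bolt's origin, axes as the bolt's. Bar 56 (x) by 16 (y) by 26 mm high (13 mm above and below this point): grip it across its 16 mm from above, fingertips at most 11 mm below this point.
- red_washer (a point): Underside of the bolt's 50 mm spring washer, 21.5 mm above its origin when free; 6 N + 0.6 N/mm. The grip length is set by a thread: the foot may sit 6.5 mm higher to 4 mm lower, not measured. Washer on the stop's base, the foot is still between the lips; 0.5 to 11 mm on it clears them, 1.5 mm after that it meets the hard floor (push then 7 to 13.5 N): turn it just clear of the floor.
- bolt_rack: Light wooden rack fixed to the bench, 200 (x) by 76 (y) by 46 mm. Origin: centre of its underside. Two pockets 38 mm (x) by 19 mm (y), 36 mm deep, at x = -50 and +50 mm, in which the two T-bolts stand upright, washers on the rack's top, handles along the rack's x axis.
- black_bolt: The like T-bolt with a black handle, 10 mm longer between foot and washer (too long for this job), standing in the rack's other pocket; leave it there. Same origin and axes.
- screw_tin: Tin of screws, 75 mm diameter, 46 mm high; bystander. Origin: centre of its underside.
- caliper: Steel slide caliper, 75 by 210 by 10 mm; bystander. Origin: centre of its underside.
- tape_measure: Yellow tape measure, 65 by 70 by 35 mm; bystander. Origin: centre of its underside.
- spanner: Open-ended spanner, 36 by 186 by 6 mm; bystander. Origin: centre of its underside.
- glue_bottle: White glue bottle with an orange tip, 46 by 64 by 179 mm; bystander. Origin: centre of its underside.
- glasses_case: Black spectacle case, 61 by 150 by 45 mm; bystander. Origin: centre of its underside.
- spray_can: White spray can with a black cap, 56 mm diameter, 170 mm high; bystander. Origin: centre of its underside.
There are look-alikes about, which are no part of the job. What is shaped like the red_bolt but green is not meant.

How it is judged:
By the outcome, as a careful person would: the job done as asked, in the order asked, and still so for the second after the job is handed in, with the robot touching nothing.
It also fails if it takes over 72 s, if anything falls off the work surface, if the arm or the gripper's body presses on something with over 40 N, if the wrist force passes 120 N, or if a joint passes its speed limit or range.

ROBOT

A 7-joint arm with a two-finger parallel gripper is mounted at the origin on a cart in front of the work surface, level with it; the furniture and walls round the work are solid. World frame = base frame: x ahead of the robot, y to its left, z up, the work surface at z = 0. Lengths are in m, angles in rad, forces in N, time in s.
With the tool pointing down it reaches from about 0.425 to 0.925 m from the base axis. Payload 6.8 kg.
Tool frame: the origin (TCP) lies at the very end of the fingers, on their centre line; the grasp point (between the pads) lies 19 mm behind it; z points along the fingers, y is the line along which they close (so a half turn about z gives the same grasp; the last joint's range is limited). The gripper opens to 85 mm and grips with 20 to 120 N. Pads are 22 mm wide; open, the fingers measure 114 mm over their backs; the gripper's body (76 mm by 85 mm) begins 54 mm behind the grasp point. The pads swing forward as they close: fully open they stand 13 mm farther back than shut.
Start: joints at [-1.365, 0.477, 0.022, 1.555, -0.011, 1.109, -0.083], TCP at [0.208, 0.642, 0.231] pointing down, gripper open.
Joint ranges: [-2.96, 2.96], [-0.34, 2.1], [-1.41, 1.46], [0.24, 2.44], [-1.37, 4.51], [0.17, 1.92], [-2.96, 2.96]. Speed limits (rad/s): [2.39, 2.39, 3.14, 3.14, 3.14, 3.14, 3.14].

INTERFACE

Orientations are given as a unit quaternion [w, x, y, z].
In Python, from station import readout, viewer, bot gives the robot as it stands. The module is installed in compiled form; this text tells all that it offers.
- The arm moves only by the shell command python3 -m handwheel 'ROWS' [FORCE]. ROWS is JSON, a list of rows, each a list of 3 entries, a list of its own where there are three numbers: the shift along the tool's x, y, z in mm, then the turn, a rotation vector about the tool's x, y, z in degrees, then the gripper command: -1 is fully open, 1 is shut, values between are in proportion. In form: [[[x, y, z], [ax, ay, az], grip], ...]. A call has 1 to 20 rows; each row is the pose to reach, as a shift and turn from the pose commanded when the call began, along the tool's axes at that moment; what a row does not reach only later rows make up. A row lasts 1/12 s, in which the tool goes at most 41.7 mm and 7.16 degrees, less where a joint would pass 70% of its speed; a pose out of reach is approached as far as the arm can. A call with a gripper value outside its range is refused whole. The fingers move at their own pace and stop on an object; FORCE is the grip in N (left out, the last holds). Time passes only in rows, so rows that repeat a pose let the fingers close. It gives the time, the measured TCP pose, the force and the opening at its end, in the units of the state.
- readout.get_obs(): the state, without advancing time (a new reading comes with each control period).
- viewer.read_camera(name): name is "scene" or "top" or "wrist"; returns a dict with "frame" (400x640x3 uint8, red, green, blue), "fx", "fy", "cx", "cy" (pixels), "rvec" (rotation vector, rad) and "tvec" (3), from world to camera coordinates, as OpenCV has them; the wrist camera has in their place "tool_from_camera" (4x4, takes a point from camera to tool coordinates, whose origin is the TCP and whose axes are the flange's). Camera axes: x right, y down, z forward; pixel columns grow to the right and rows downward; lengths in m; the calibration is good to about 2 mm. The wrist camera is an equidistant fisheye: a pixel r from the principal point sees the ray r / f radians off the axis. A picture is of the moment at which its call begins: read the wrist's pose just before it. There is no depth.
- bot.hand_in(): hands the job in, once; it reports no verdict.
Trained networks look in a picture, given as the dict that the camera call returned (one of the last four; its "shot" number tells which), for a name from the list of things; names that differ only in an ending like _2 or _b are one class to them, and where a whole thing is asked for, a point or a joint stands for the part that bears it (a point fixed in the world has none). Each returns a list of dicts, best first, with "score" (0 to 1); they miss things now and then, are a little off and sometimes report something else, mostly with a low value. They report only what shows in the picture. A call takes as long as a camera call. They do not tell look-alikes from the thing itself.
- viewer.search_frame(picture, target): "rect" ([centre column, centre row, width, height] in pixels, round what is visible of it).
- viewer.outline_of(picture, target): "mask" (400x640 bool, what is visible of it) and "rect" ([centre column, centre row, width, height] in pixels, round what is visible of it).
The state is a dict: "t": time; "q": joint angles; "joint_vel": joint speeds; "joint_torque": joint torques, N m; "eef_pos": TCP position; "tool_rot": TCP orientation; "contact_force": force on the tool from outside, world axes, zero at the start; "torque": the same for the moment, N m; "gripper_width": opening from 0.0 (shut) to 1.0 (fully open).
Only numpy, scipy, OpenCV 4.12 (cv2) and the standard library are available. Lean on these libraries where they do the work, as an engineer would, in place of code of your own. Each camera call takes 0.05 s, during which the arm holds its last target. There are 200 camera calls.

## Working session

There is one attempt and no reset: what is moved stays moved. The work goes in short steps, Python scripts to look and compute and a shell command to move; the robot and the scene stay as the last step left them, time stands still between calls to the robot, and variables do not carry over. Pictures are saved under pics/ and viewed, on a budget of 10 in all, crops included, one or two more only if the job needs it, and the job is handed in when it is done.

```bash
mkdir -p pics; cat > h.py <<'E'
import numpy as np, cv2, sys
from station import readout, viewer, bot
from scipy.spatial.transform import Rotation as R
def ray(c,u,v):
    K=np.array([[c['fx'],0,c['cx']],[0,c['fy'],c['cy']],[0,0,1]])
    Rm=cv2.Rodrigues(np.array(c['rvec'],float))[0]; t=np.array(c['tvec'],float).ravel()
    return -Rm.T@t, Rm.T@np.linalg.inv(K)@[u,v,1]
def atz(c,u,v,z):
    o,d=ray(c,u,v); return o+d*(z-o[2])/d[2]
def pose():
    s=readout.get_obs(); w,x,y,z=s['tool_rot']; return np.array(s['eef_pos']),R.from_quat([x,y,z,w])
def watz(c,p,r,u,v,z):
    dx,dy=(u-c['cx'])/c['fx'],(v-c['cy'])/c['fy']; th=np.hypot(dx,dy)
    k=np.sin(th)/th if th>1e-9 else 1
    T=np.array(c['tool_from_camera']); d=r.apply(T[:3,:3]@[dx*k,dy*k,np.cos(th)]); o=p+r.apply(T[:3,3])
    return o+d*(z-o[2])/d[2]
def wproj(c,p,r,P):
    T=np.array(c['tool_from_camera']); q=r.inv().apply(np.array(P)-p); q=T[:3,:3].T@(q-T[:3,3])
    th=np.arctan2(np.hypot(q[0],q[1]),q[2]); n=q[:2]/np.hypot(q[0],q[1])
    return c['cx']+c['fx']*th*n[0], c['cy']+c['fy']*th*n[1]
def proj(c,P):
    Rm=cv2.Rodrigues(np.array(c['rvec'],float))[0]; q=Rm@np.array(P)+np.array(c['tvec'],float).ravel()
    return c['fx']*q[0]/q[2]+c['cx'], c['fy']*q[1]/q[2]+c['cy']
def save(f,n): cv2.imwrite('pics/'+n+'.png',cv2.cvtColor(f,cv2.COLOR_RGB2BGR))
E
python3 - <<'E'
from h import *
s=readout.get_obs(); print({k:np.round(v,3) for k,v in s.items()})
for n in ['top','scene']:
    c=viewer.read_camera(n); save(c['frame'],n+'1')
    print(n,ray(c,320,200),c['fx'])
    for t in ['t_plate','stop','workpiece','red_bolt','black_bolt','bolt_rack','stop_lug','red_grip']:
        for d in viewer.search_frame(c,t)[:3]: print(n,t,np.round(d['rect']),round(d['score'],2))
E
```

```text
{'t': np.float64(0.0), 'q': array([-1.365,  0.478,  0.022,  1.556, -0.011,  1.109, -0.083]), 'joint_vel': array([ 0.   , -0.   ,  0.   ,  0.   , -0.001,  0.   , -0.002]), 'joint_torque': array([ 1.0000e-03, -5.9646e+01,  1.6080e+00, -2.8119e+01,  1.2000e-02,
        9.0000e-03, -0.0000e+00]), 'eef_pos': array([0.208, 0.641, 0.23 ]), 'tool_rot': array([-0.   ,  0.156,  0.988, -0.001]), 'contact_force': array([-1.035,  0.267, -0.331]), 'torque': array([-0.01 ,  0.   ,  0.056]), 'gripper_width': np.float64(1.002)}
top (array([ 0.43017594, -0.0076468 ,  1.53731565]), array([ 0.07011444,  0.01030185, -0.99749866])) 516.7670054833765
top t_plate [300. 195. 113.  62.] 0.7
top stop [323. 192.  38.  29.] 0.7
top stop [424. 210.  14.  13.] 0.63
top workpiece [272. 194.  38.  18.] 0.83
top red_bolt [468. 218.  21.  19.] 0.65
top red_bolt [409. 255.  19.  22.] 0.52
top red_bolt [422. 210.  17.  22.] 0.5
top black_bolt [418. 175.  19.  20.] 0.67
top bolt_rack [422. 195.  38.  73.] 0.64
top stop_lug [323. 192.  35.  22.] 0.65
top red_grip [466. 218.  26.  21.] 0.83
top red_grip [408. 254.  17.  20.] 0.79
top red_grip [424. 209.  17.  21.] 0.65
scene (array([-0.59553408, -0.54519271,  1.38447816]), array([ 0.61563367,  0.31984994, -0.72020736])) 489.4698803139391
scene t_plate [315. 201.  86.  49.] 0.56
scene t_plate [252. 157.  16.  26.] 0.3
scene stop [334. 208.  29.  21.] 0.85
scene workpiece [297. 195.  28.  15.] 0.86
scene red_bolt [434. 257.  13.  20.] 0.81
scene red_bolt [402. 233.  14.  20.] 0.54
scene red_bolt [377. 258.   7.  21.] 0.48
scene black_bolt [315. 201.  88.  46.] 0.62
scene black_bolt [407. 214.  11.  21.] 0.61
scene black_bolt [437. 208.  20.  42.] 0.55
scene bolt_rack [402. 235.  31.  53.] 0.85
scene stop_lug [333. 205.  30.  20.] 0.62
scene red_grip [400. 236.  14.  24.] 0.77
scene red_grip [376. 258.  13.  22.] 0.7
scene red_grip [430. 256.  18.  16.] 0.51
```

```bash
python3 - <<'E'
from h import *
c=viewer.read_camera('top'); f=c['frame'][140:290,220:500]
save(cv2.resize(f,None,fx=2.85,fy=2.85,interpolation=cv2.INTER_CUBIC),'top2')
for u,v,z in [(300,195,.028),(323,192,.04),(272,194,.05),(468,218,.08),(409,255,.08),(422,210,.09),(418,175,.09),(422,195,.046)]: print(u,v,np.round(atz(c,u,v,z),3))
for t in ['t_plate','workpiece','bolt_rack','stop']:
    d=viewer.outline_of(c,t)[0]; print(t,np.round(d['rect']),cv2.minAreaRect(np.argwhere(d['mask'])[:,::-1].astype(np.float32)))
E
```

```text
300 195 [0.551 0.067 0.028]
323 192 [ 0.559 -0.001  0.04 ]
272 194 [0.552 0.147 0.05 ]
468 218 [ 0.483 -0.408  0.08 ]
409 255 [ 0.379 -0.242  0.08 ]
422 210 [ 0.505 -0.278  0.09 ]
418 175 [ 0.603 -0.268  0.09 ]
422 195 [ 0.55  -0.287  0.046]
t_plate [301. 197. 112.  56.] ((299.3348083496094, 194.4021453857422), (49.7825813293457, 110.17675018310547), 86.9471206665039)Traceback (most recent call last):
  File "<stdin>", line 6, in <module>
IndexError: list index out of range
```

View pics/top2.png

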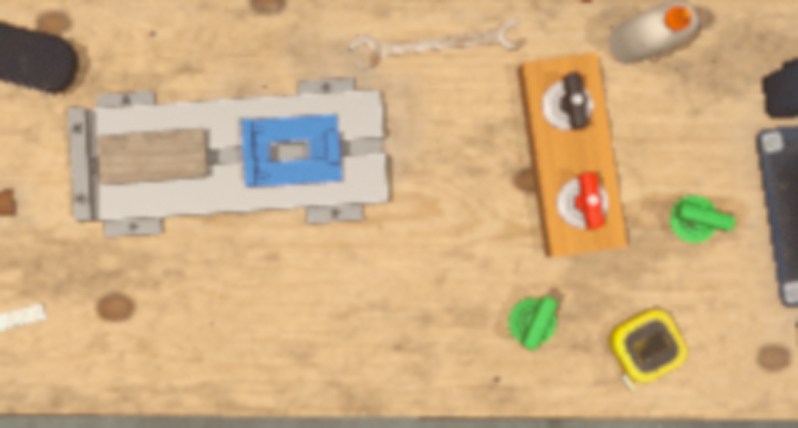

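Red bolt is in the rack at full-frame (424,210); the two green look-alikes stand at (465,217) and (408,253) and are not meant. The black bolt is at (421,175). The fence is at the left (+y) end. Moving over the stop with fingers shutting.

```bash
python3 -m handwheel '[[[-547,-580,10],[0,0,-21],1],[[-547,-580,10],[0,0,-21],1],[[-547,-580,10],[0,0,-21],1],[[-547,-580,10],[0,0,-21],1],[[-547,-580,10],[0,0,-21],1],[[-547,-580,10],[0,0,-21],1],[[-547,-580,10],[0,0,-21],1],[[-547,-580,10],[0,0,-21],1],[[-547,-580,10],[0,0,-21],1],[[-547,-580,10],[0,0,-21],1],[[-547,-580,10],[0,0,-21],1],[[-547,-580,10],[0,0,-21],1],[[-547,-580,10],[0,0,-21],1],[[-547,-580,10],[0,0,-21],1],[[-547,-580,10],[0,0,-21],1],[[-547,-580,10],[0,0,-21],1],[[-547,-580,10],[0,0,-21],1],[[-547,-580,10],[0,0,-21],1],[[-547,-580,10],[0,0,-21],1],[[-547,-580,10],[0,0,-21],1]]' 40
python3 - <<'E'
from h import *
p,r=pose(); c=viewer.read_camera('wrist'); print(p,r.as_matrix().round(3)); save(c['frame'],'w1')
print(c['fx'],c['cx'],c['cy'],np.round(c['tool_from_camera'],3).tolist())
for t in ['stop','stop_lug','workpiece','t_plate','red_grip','bolt_rack','black_bolt','red_bolt']:
    for d in viewer.search_frame(c,t)[:2]: print(t,np.round(d['rect']),round(d['score'],2))
E
```

```text
t: 2.72
eef_pos: [0.5514, -0.0867, 0.2219]
tool_rot: [0.001, -0.022, 1.0, -0.002]
contact_force: [-0.1, 0.2, 0.9]
gripper_width: -0.003
[ 0.5513938  -0.08673715  0.22193053] [[-0.999 -0.044  0.003]
 [-0.044  0.999 -0.004]
 [-0.002 -0.004 -1.   ]]
309.70691628693146 318.72009852244526 201.2806677838746 [[0.001, -0.945, -0.327, 0.084], [1.0, 0.001, -0.0, -0.001], [0.0, -0.327, 0.945, -0.142], [0.0, 0.0, 0.0, 1.0]]
stop [400. 186.  95.  66.] 0.69
workpiece [504. 191.  85.  44.] 0.96
t_plate [439. 177. 250. 121.] 0.84
t_plate [106. 274.  86.  84.] 0.64
red_grip [183.  25.  55.  50.] 0.97
red_grip [135. 141.  52.  61.] 0.9
bolt_rack [504. 190.  79.  46.] 0.4
black_bolt [156. 228.  50.  58.] 0.82
red_bolt [134. 141.  55.  58.] 0.96
red_bolt [ 74. 126.  59.  36.] 0.88
```

View pics/w1.png

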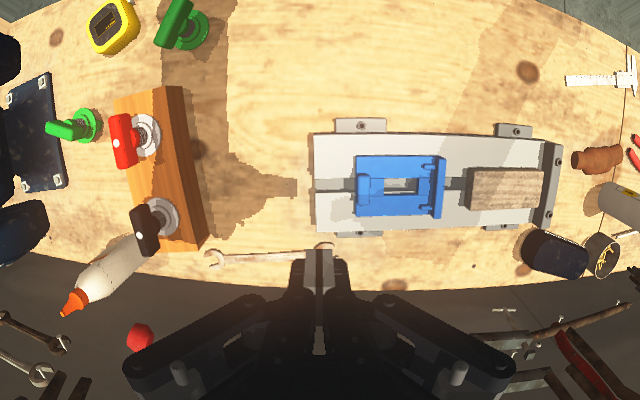

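The wrist view shows the stop (355–445, 155–217), its lug's back at about (357,190), the slot's near end at (315,185), fence at (550,187), red handle at (123,140).

```bash
python3 - <<'E'
from h import *
p,r=pose(); c=viewer.read_camera('wrist')
for n,u,v,z in [('corA',313,134,.028),('corB',317,232,.028),('fenceL top',563,144,.052),('fenceR top',553,230,.052),('lugback top a',357,174,.052),('lugb',358,205,.052),('hole ul',388,177,.038),('hole lr',417,194,.038),('stop nearcorner',356,155,.038),('stop near2',357,214,.038),('wall top c1',446,157,.052),('wall c2',444,217,.052),('wp l1',467,167,.05),('wp l2',466,207,.05),('wp r1',544,169,.05),('wp r2',545,210,.05),('red top',123,140,.107),('hand e1',120,115,.107),('e2',126,166,.107),('rackc1',181,86,.046),('rackc2',207,243,.046)]:
    print(n,np.round(watz(c,p,r,u,v,z),4))
E
```

```text
corA [ 0.5049 -0.0865  0.028 ]
corB [ 0.6202 -0.0758  0.028 ]
fenceL top [0.4786 0.23   0.052 ]
fenceR top [0.5971 0.2507 0.052 ]
lugback top a [ 0.541  -0.0384  0.052 ]
lugb [ 0.575  -0.0341  0.052 ]
hole ul [ 0.5454 -0.0015  0.038 ]
hole lr [0.5629 0.0353 0.038 ]
stop nearcorner [ 0.5235 -0.0393  0.038 ]
stop near2 [ 0.5908 -0.032   0.038 ]
wall top c1 [0.515  0.0579 0.052 ]
wall c2 [0.5842 0.0683 0.052 ]
wp l1 [0.524  0.0871 0.05  ]
wp l2 [0.5713 0.0957 0.05  ]
wp r1 [0.5149 0.2048 0.05  ]
wp r2 [0.5692 0.2247 0.05  ]
red top [ 0.5029 -0.2675  0.107 ]
hand e1 [ 0.4786 -0.2697  0.107 ]
e2 [ 0.5285 -0.2663  0.107 ]
rackc1 [ 0.4533 -0.2307  0.046 ]
rackc2 [ 0.6356 -0.2072  0.046 ]
```

```bash
python3 -m handwheel '[[[-8,12,60],[0,0,-2],1],[[-8,12,120],[0,0,-2],1],[[-8,12,160],[0,0,-2],1],[[-8,12,185],[0,0,-2],1],[[-8,12,185],[0,0,-2],1],[[-8,12,185],[0,0,-2],1]]'
python3 - <<'E'
from h import *
p,r=pose(); c=viewer.read_camera('wrist'); print(p,r.as_matrix().round(4)); save(c['frame'],'w2')
E
```

```text
t: 3.72
eef_pos: [0.5533, -0.065, 0.0319]
tool_rot: [-0.004, -0.044, 0.999, 0.0]
contact_force: [-0.1, -0.2, 0.2]
gripper_width: -0.005
[ 0.55328145 -0.06498402  0.03186546] [[-9.96e-01 -8.89e-02 -8.60e-03]
 [-8.89e-02  9.96e-01  2.00e-04]
 [ 8.60e-03  1.00e-03 -1.00e+00]]
```

View pics/w2.png

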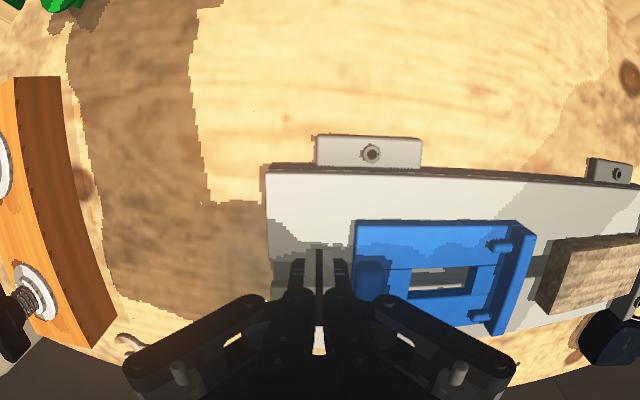

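```bash
python3 -m handwheel '[[[-5,4,-3],[0,0,0],1],[[-5,8,-3],[0,0,0],1],[[-5,11,-3],[0,0,0],1],[[-5,14,-3],[0,0,0],1],[[-5,17,-3],[0,0,0],1],[[-5,20,-3],[0,0,0],1],[[-5,23,-3],[0,0,0],1],[[-5,26,-3],[0,0,0],1],[[-5,29,-3],[0,0,0],1],[[-5,32,-3],[0,0,0],1],[[-5,35,-3],[0,0,0],1],[[-5,38,-3],[0,0,0],1],[[-5,41,-3],[0,0,0],1],[[-5,43,-3],[0,0,0],1],[[-5,43,-3],[0,0,0],1],[[-5,43,-3],[0,0,0],1]]'
python3 - <<'E'
from h import *
p,r=pose(); c=viewer.read_camera('wrist'); print(p,readout.get_obs()['contact_force']); save(c['frame'],'w3')
for t in ['workpiece','stop']:
    d=viewer.outline_of(c,t)
    if d: m=d[0]['mask']; print(t,d[0]['rect'])
E
```

```text
t: 5.1
eef_pos: [0.5578, -0.0221, 0.0391]
tool_rot: [-0.0, -0.044, 0.999, 0.0]
contact_force: [0.6, -0.7, 0.5]
gripper_width: 0.0
[ 0.55778612 -0.02209258  0.03906405] [-0.02925819 -0.85263252  0.1915055 ]
workpiece [562.1, 268.0, 118.3, 85.0]
stop [436.2, 260.9, 185.2, 122.4]
```

View pics/w3.png

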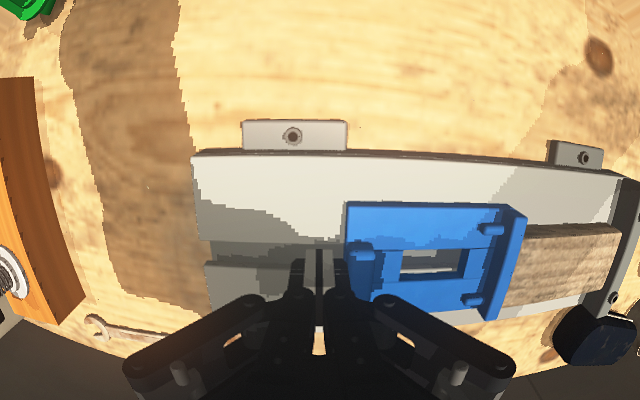

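```bash
python3 -m handwheel '[[[0,2,0],[0,0,0],1],[[0,4,0],[0,0,0],1],[[0,6,0],[0,0,0],1],[[0,8,0],[0,0,0],1],[[0,10,0],[0,0,0],1]]'; python3 -m handwheel '[[[0,1,0],[0,0,0],1],[[0,2,0],[0,0,0],1],[[0,3,0],[0,0,0],1],[[0,4,0],[0,0,0],1]]'
```

```text
t: 5.67
eef_pos: [0.5572, -0.013, 0.0392]
tool_rot: [-0.0, -0.044, 0.999, -0.0]
contact_force: [0.3, -4.3, -1.5]
gripper_width: -0.0
t: 6.0
eef_pos: [0.5571, -0.0126, 0.0393]
tool_rot: [0.0, -0.042, 0.999, -0.002]
contact_force: [1.5, -15.0, -3.8]
gripper_width: -0.004
```

```bash
python3 - <<'E'
from h import *
p,r=pose(); c=viewer.read_camera('wrist'); f=c['frame'][130:330,280:640]; save(cv2.resize(f,None,fx=2.2,fy=2.2),'w4')
E
```

```text
(no output)
```

View pics/w4.png

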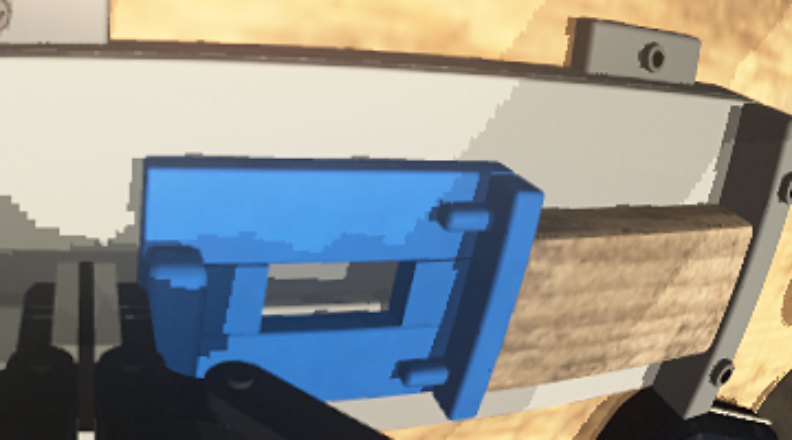

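Nipped: the work piece butts against fence and stop. The push is a little high at 15 N, so I ease to about 10 N, hold, and back off.

```bash
python3 -m handwheel '[[[0,-1,0],[0,0,0],1],[[0,-1,0],[0,0,0],1],[[0,-1,0],[0,0,0],1],[[0,-1,0],[0,0,0],1],[[0,-1,0],[0,0,0],1],[[0,-1,0],[0,0,0],1]]'; python3 -m handwheel '[[[0,-5,0],[0,0,0],1],[[0,-10,0],[0,0,0],1],[[0,-18,0],[0,0,0],1],[[0,-25,-20],[0,0,0],1],[[0,-5,-60],[0,0,0],1],[[0,30,-100],[0,0,0],1],[[0,50,-110],[0,0,0],1],[[-10,50,-110],[0,0,0],1],[[-10,50,-110],[0,0,0],1],[[-10,50,-110],[0,0,0],1],[[-10,50,-110],[0,0,0],1]]'
python3 - <<'E'
from h import *
p,r=pose(); c=viewer.read_camera('wrist'); print(p,r.as_matrix().round(4).tolist()); f=c['frame'];save(cv2.resize(f[80:320,240:640],None,fx=2,fy=2,interpolation=cv2.INTER_CUBIC),'w5'); np.savez('w5.npz',f=f,p=p,q=r.as_quat(),T=c['tool_from_camera'],k=[c['fx'],c['fy'],c['cx'],c['cy']])
E
```

```text
t: 6.55
eef_pos: [0.5571, -0.0127, 0.0393]
tool_rot: [0.0, -0.043, 0.999, -0.002]
contact_force: [1.1, -10.1, -1.8]
gripper_width: -0.0
t: 7.47
eef_pos: [0.5616, 0.0395, 0.1483]
tool_rot: [-0.001, -0.043, 0.999, -0.0]
contact_force: [0.4, -1.0, -0.8]
gripper_width: -0.004
[0.56160836 0.03946674 0.1482962 ] [[-0.9963, -0.086, -0.0022], [-0.086, 0.9963, -0.0008], [0.0022, -0.0006, -1.0]]
```

View pics/w5.png

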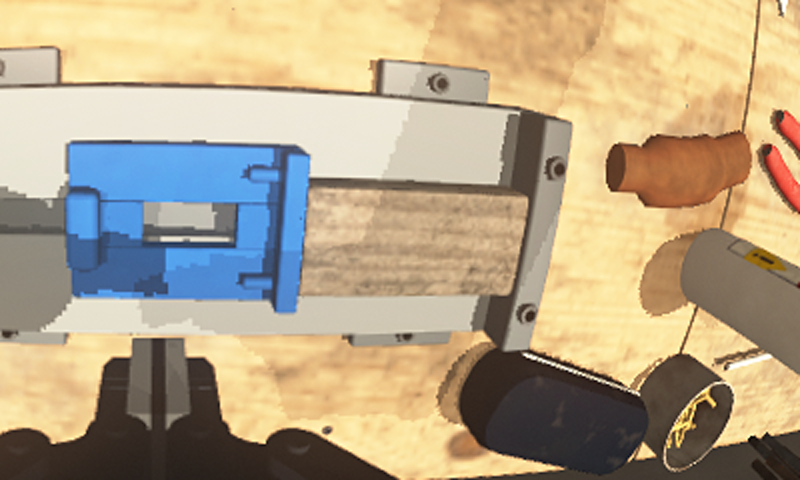

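```bash
cat > fit.py <<'E'
from h import *
from scipy.optimize import least_squares
d=np.load('w5.npz'); p=d['p']; r=R.from_quat(d['q']); c=dict(zip(['fx','fy','cx','cy'],d['k'])); c['tool_from_camera']=d['T']
# (u,v crop), plate x, y (mm), z abs, on stop?
O=[(68,143,-35,-52,38,1),(72,297,35,-52,38,1),(143,203,-10,-20.5,38,1),(236,204,-10,20.5,38,1),(236,247,10,20.5,38,1),(143,243,10,-20.5,38,1),
(309,155,-35,47,52,1),(297,312,35,47,52,1),(68,190,-17,-52,52,1),(70,268,17,-52,52,1),(572,123,-58,160,52,0),(528,350,58,160,52,0),(538,112,-58,142,52,0),(492,343,58,142,52,0)]
def res(a,full=False):
    x,y,t,s=a[:4]; rr=r*R.from_rotvec(np.append(a[4:6],0)); o=[]
    for u,v,X,Y,z,st in O:
        Y=Y+(s if st else 0); P=[x+(X*np.cos(t)-Y*np.sin(t))/1e3,y+(X*np.sin(t)+Y*np.cos(t))/1e3,z/1e3]
        q=wproj(c,p,rr,P); o+=[q[0]-240-u/2,q[1]-80-v/2]
    o=np.array(o)
    return o if full else np.append(o,a[4:6]*200)
for l in ['linear','soft_l1']:
    f=least_squares(res,[.556,.07,.08,-30,0,0],loss=l,x_scale=[.01,.01,.1,10,.01,.01]); x,y,t,s=f.x[:4]
    print('plate',x,y,np.degrees(t),'s',s,f.x[4:],'hole',x-s*np.sin(t)/1e3,y+s*np.cos(t)/1e3)
print(res(f.x,True).reshape(-1,2).round(1).tolist())
E
python3 fit.py
```

```text
plate 0.5543065232238257 0.06392909785125125 4.189754100777993 s -11.33997544949706 [-0.00413345 -0.00178702] hole 0.5551350201463957 0.05261942782757293
plate 0.5542873411944104 0.0632008676979079 4.150351264788714 s -11.047423782504529 [-0.00073937 -0.00026999] hole 0.5550868870337928 0.052182415053322426
[[-0.3, -0.6], [0.0, 0.0], [-0.1, -1.2], [1.8, -0.9], [0.5, -0.2], [-0.2, 1.2], [1.7, -1.2], [0.3, 0.3], [-2.2, 1.0], [-1.9, 1.6], [-1.0, -2.1], [-1.7, -0.1], [0.9, 1.5], [1.9, 4.3]]
```

```bash
python3 -m handwheel '[[[85,-301,-52],[0,0,-2],-1],[[85,-301,-52],[0,0,-2],-1],[[85,-301,-52],[0,0,-2],-1],[[85,-301,-52],[0,0,-2],-1],[[85,-301,-52],[0,0,-2],-1],[[85,-301,-52],[0,0,-2],-1],[[85,-301,-52],[0,0,-2],-1],[[85,-301,-52],[0,0,-2],-1],[[85,-301,-52],[0,0,-2],-1],[[85,-301,-52],[0,0,-2],-1],[[85,-301,-52],[0,0,-2],-1],[[85,-301,-52],[0,0,-2],-1]]' 60
python3 - <<'E'
from h import *
p,r=pose(); c=viewer.read_camera('wrist'); print(p,r.as_matrix().round(4).tolist()); f=c['frame'];save(cv2.resize(f[60:360,120:520],None,fx=2,fy=2,interpolation=cv2.INTER_CUBIC),'w6'); np.savez('w6.npz',f=f,p=p,q=r.as_quat(),T=c['tool_from_camera'],k=[c['fx'],c['fy'],c['cx'],c['cy']])
for d in viewer.search_frame(c,'red_grip')[:2]: print(d)
hsv=cv2.cvtColor(f,cv2.COLOR_RGB2HSV); m=((hsv[...,0]<8)|(hsv[...,0]>172))&(hsv[...,1]>170)&(hsv[...,2]>90)
n,l,st,ce=cv2.connectedComponentsWithStats(m.astype(np.uint8)); print([(s.tolist(),k.round(1).tolist()) for s,k in zip(st,ce) if s[4]>80])
E
```

```text
t: 8.52
eef_pos: [0.5042, -0.2649, 0.2004]
tool_rot: [-0.001, -0.062, 0.998, 0.001]
contact_force: [0.1, 0.6, -0.3]
gripper_width: 1.001
[ 0.50418653 -0.26492157  0.20040451] [[-0.9923, -0.1239, -0.0015], [-0.1239, 0.9923, 0.0013], [0.0013, 0.0014, -1.0]]
{'rect': [177.4, 155.1, 67.6, 47.2], 'score': 0.91}
{'rect': [359.9, 64.5, 55.6, 55.1], 'score': 0.78}
[([0, 0, 640, 400, 254648], [319.7, 199.5]), ([276, 163, 28, 67, 1314], [288.6, 195.1])]
```

View pics/w6.png

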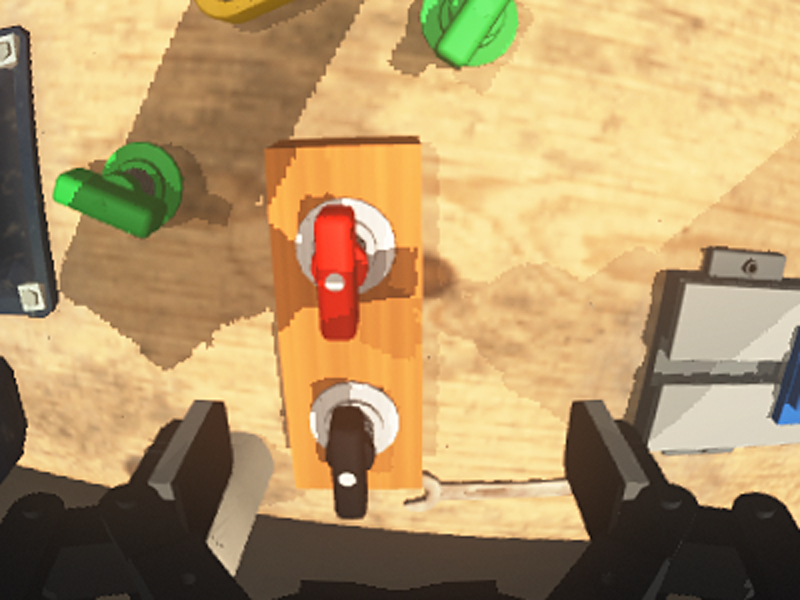

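Crop confirms the red bolt in the rack, its handle's top dot at crop (334,283) = full (287,201.5); greens at crop (125,190) and (475,25), black at (350,450).

```bash
python3 - <<'E'
from h import *
d=np.load('w6.npz'); p=d['p']; r=R.from_quat(d['q']); c=dict(zip(['fx','fy','cx','cy'],d['k'])); c['tool_from_camera']=d['T']
for n,u,v,z in [('dot',287,201.5,.102),('e1',288,164,.102),('e2',289,221,.102),('rR1',329.5,131.5,.046),('rR2',331,303.5,.046),('rL1',253,134,.046),('rL2',268,304,.046),('washer c',293.5,183,.047),('bdot',293.5,299.5,.112),('bwash',297.5,273,.047)]:
    P=watz(c,p,r,u,v,z); print(n,P.round(4),'tool mm',(r.inv().apply(P-p)*1e3).round(1))
E
```

```text
dot [ 0.5067 -0.2918  0.102 ] tool mm [  0.7 -27.1  98.4]
e1 [ 0.4752 -0.294   0.102 ] tool mm [ 32.2 -25.4  98.4]
e2 [ 0.5238 -0.2886  0.102 ] tool mm [-16.7 -26.   98.3]
rR1 [ 0.4512 -0.262   0.046 ] tool mm [ 52.    9.2 154.5]
rR2 [ 0.6484 -0.2328  0.046 ] tool mm [-147.3   13.8  154.2]
rL1 [ 0.4619 -0.3353  0.046 ] tool mm [ 50.5 -64.8 154.4]
rL2 [ 0.6599 -0.3077  0.046 ] tool mm [-149.4  -62.   154.1]
washer c [ 0.5061 -0.2907  0.047 ] tool mm [  1.1 -26.  153.4]
bdot [ 0.5976 -0.2774  0.112 ] tool mm [-91.3 -24.1  88.3]
bwash [ 0.6093 -0.2764  0.047 ] tool mm [-103.1  -24.7  153.2]
```

```bash
python3 -m handwheel '[[[1,-26,30],[0,0,-1],-1],[[1,-26,60],[0,0,-1],-1],[[1,-26,90],[0,0,-1],-1],[[1,-26,108],[0,0,-1],-1],[[1,-26,118],[0,0,-1],-1],[[1,-26,119],[0,0,-1],-1],[[1,-26,119],[0,0,-1],-1],[[1,-26,119],[0,0,-1],-1]]'
python3 - <<'E'
from h import *
p,r=pose(); c=viewer.read_camera('wrist'); print(p,r.as_matrix().round(4).tolist()); f=c['frame'];save(cv2.resize(f[140:340,180:460],None,fx=2.5,fy=2.5,interpolation=cv2.INTER_CUBIC),'w7')
for e in ([.028,0],[-.028,0],[0,0]): print(wproj(c,p,r,p+r.apply([e[0],0,0])-[0,0,-.022]))
E
```

```text
t: 9.28
eef_pos: [0.5075, -0.2926, 0.0836]
tool_rot: [0.001, -0.07, 0.998, -0.0]
contact_force: [-0.9, -0.3, 0.3]
gripper_width: 0.998
[ 0.50748548 -0.29256678  0.08355489] [[-0.9901, -0.14, 0.0019], [-0.14, 0.9901, -0.0008], [-0.0018, -0.001, -1.0]]
(np.float64(320.9038220922864), np.float64(233.58371813250938))
(np.float64(320.42322134816317), np.float64(330.8990162274771))
(np.float64(320.6569475985111), np.float64(287.49209985589493))
```

View pics/w7.png

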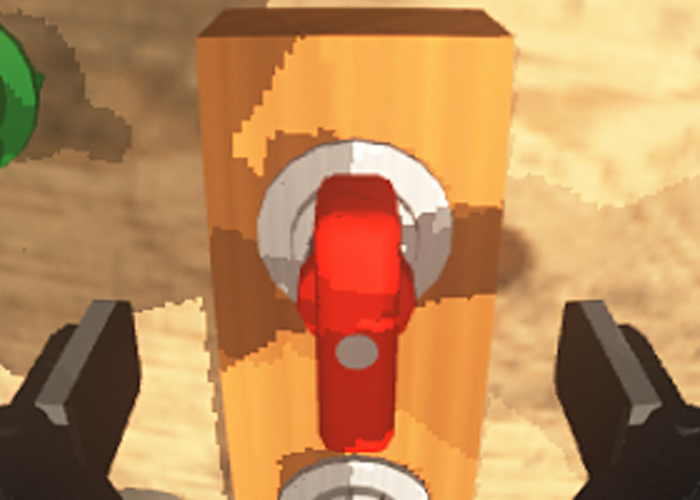

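```bash
python3 -m handwheel '[[[2,1,3.5],[0,0,0],-1],[[2,1,3.5],[0,0,0],-1],[[2,1,3.5],[0,0,0],1],[[2,1,3.5],[0,0,0],1],[[2,1,3.5],[0,0,0],1],[[2,1,3.5],[0,0,0],1],[[2,1,3.5],[0,0,0],1],[[2,1,3.5],[0,0,0],1],[[2,1,3.5],[0,0,0],1],[[2,1,3.5],[0,0,0],1]]' 80
python3 - <<'E'
from h import *
p,r=pose(); print(p,r.as_matrix().round(4).tolist())
E
```

```text
t: 10.17
eef_pos: [0.5044, -0.2915, 0.0791]
tool_rot: [0.0, -0.07, 0.998, 0.0]
contact_force: [-1.0, 0.6, 3.4]
gripper_width: 0.164
[ 0.50441219 -0.29154597  0.07906114] [[-0.9902, -0.1396, 0.0001], [-0.1396, 0.9902, 0.0003], [-0.0001, 0.0003, -1.0]]
```

```bash
python3 -m handwheel '[[[0,0,-4],[0,0,0],1],[[0,0,-10],[0,0,0],1],[[0,0,-20],[0,0,0],1],[[0,0,-32],[0,0,0],1],[[0,0,-45],[0,0,0],1],[[0,0,-60],[0,0,0],1],[[0,0,-75],[0,0,0],1],[[0,0,-85],[0,0,0],1],[[0,0,-85],[0,0,0],1]]'
python3 -m handwheel '[[[-10,30,0],[0,0,7],1],[[-20,60,0],[0,0,14],1],[[-30,90,0],[0,0,21],1],[[-40,120,0],[0,0,28],1],[[-50,150,0],[0,0,35],1],[[-57,180,0],[0,0,42],1],[[-64,210,0],[0,0,49],1],[[-71,240,0],[0,0,56],1],[[-78,270,0],[0,0,63],1],[[-85,300,0],[0,0,70],1],[[-92,320,0],[0,0,77],1],[[-98,332,0],[0,0,84],1],[[-98,332,0],[0,0,90],1],[[-98,332,0],[0,0,94],1],[[-98,332,0],[0,0,94],1],[[-98,332,0],[0,0,94],1],[[-98,332,0],[0,0,94],1]]'
python3 - <<'E'
from h import *
p,r=pose(); c=viewer.read_camera('wrist'); print(p,r.as_matrix().round(4).tolist()); f=c['frame'];save(cv2.resize(f[100:400,120:520],None,fx=2,fy=2,interpolation=cv2.INTER_CUBIC),'w8'); np.savez('w8.npz',f=f,p=p,q=r.as_quat(),T=c['tool_from_camera'],k=[c['fx'],c['fy'],c['cx'],c['cy']])
E
```

```text
t: 10.92
eef_pos: [0.5058, -0.2926, 0.1668]
tool_rot: [0.002, -0.07, 0.998, -0.001]
contact_force: [-0.0, -0.5, -2.5]
gripper_width: 0.17
t: 12.33
eef_pos: [0.5548, 0.0506, 0.1636]
tool_rot: [-0.0, 0.681, 0.732, -0.0]
contact_force: [0.5, -0.2, -2.2]
gripper_width: 0.17
[0.55484036 0.05055112 0.16360603] [[-0.0719, 0.9974, -0.0004], [0.9974, 0.0719, -0.0001], [-0.0, -0.0004, -1.0]]
```

View pics/w8.png

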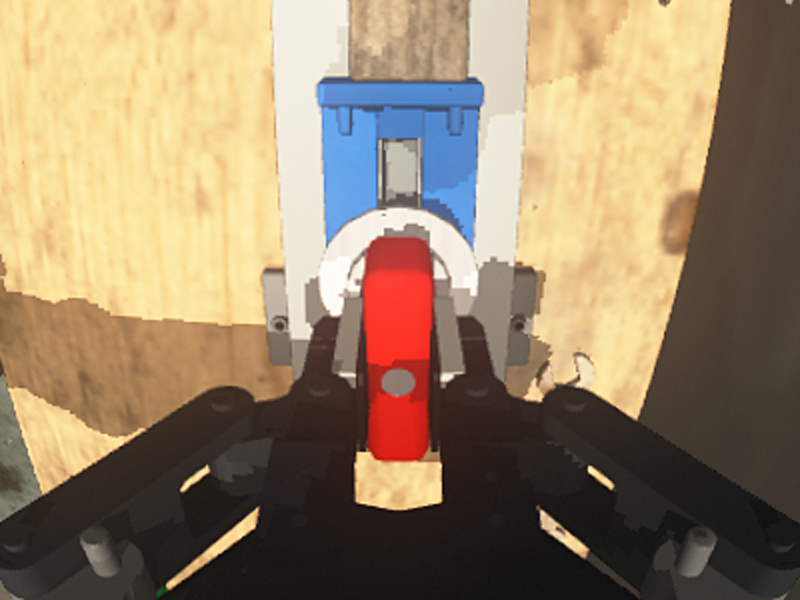

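The view shows the hole ahead of the washer (crop 378–422, 140–205), with handle dot at crop (398,381). I'll measure the lateral and angular error.

```bash
python3 - <<'E'
from h import *
d=np.load('w8.npz'); p=d['p']; r=R.from_quat(d['q']); c=dict(zip(['fx','fy','cx','cy'],d['k'])); c['tool_from_camera']=d['T']
g=cv2.cvtColor(d['f'],cv2.COLOR_RGB2GRAY).astype(float)
def pk(v,a,b):
    row=g[v-1:v+2].mean(0); dd=np.gradient(row); s=np.abs(dd[a:b]); i=[k for k in range(1,len(s)-1) if s[k]>=s[k-1] and s[k]>s[k+1] and s[k]>8]
    out=[]
    for k in i:
        den=s[k-1]-2*s[k]+s[k+1]; out.append((round(a+k+.5*(s[k-1]-s[k+1])/den,2),int(dd[a+k])))
    return out
T=lambda u,v,z:(r.inv().apply(watz(c,p,r,u,v,z)-p)*1e3).round(1)
for n,v,a,b,z in [('hole',175,300,340,.038),('hole',182,300,340,.038),('hole',196,300,340,.038),('base',165,272,368,.038),('base',205,272,368,.038),('walltop',143,270,370,.052),('plate',110,245,395,.028),('plate',180,245,395,.028),('washer',228,270,370,p[2]-.0335),('washer',236,270,370,p[2]-.0335)]:
    print(n,v,[(u,k,T(u,v,z)[:2].tolist()) for u,k in pk(v,a,b)])
for n,u,v in [('dot',319,290.5),('htop L',302,235),('htop R',336,235),('hbot L',304.5,320),('hbotR',334.5,320)]: print(n,T(u,v,p[2]+.0229))
print('hole front/back',T(320,169.5,.038), 'slot floor z', T(320,169.5,.028))
E
```

```text
hole 175 [(np.float64(307.01), -28, [15.5, -10.0]), (np.float64(309.36), 40, [15.5, -7.9]), (np.float64(312.26), 45, [15.5, -5.3]), (np.float64(323.64), -17, [15.5, 4.8]), (np.float64(327.43), -14, [15.5, 8.2]), (np.float64(330.05), -27, [15.5, 10.5])]
hole 182 [(np.float64(307.02), -26, [9.0, -10.1]), (np.float64(309.47), 38, [9.0, -7.9]), (np.float64(310.89), -46, [9.0, -6.6]), (np.float64(312.82), 43, [9.0, -4.9]), (np.float64(326.98), -16, [9.1, 7.8]), (np.float64(329.84), -41, [9.1, 10.4]), (np.float64(331.86), 12, [9.1, 12.2])]
hole 196 [(np.float64(307.07), -21, [-4.1, -10.1]), (np.float64(310.79), -48, [-4.1, -6.8]), (np.float64(312.56), 33, [-4.1, -5.1]), (np.float64(317.77), -11, [-4.1, -0.4]), (np.float64(322.29), 13, [-4.1, 3.7]), (np.float64(326.15), -28, [-4.1, 7.2]), (np.float64(327.94), 45, [-4.1, 8.8]), (np.float64(329.99), -35, [-4.1, 10.7]), (np.float64(331.64), 11, [-4.1, 12.2])]
base 165 [(np.float64(280.24), -43, [24.8, -33.7]), (np.float64(288.35), -11, [24.7, -26.5]), (np.float64(294.04), -24, [24.7, -21.4]), (np.float64(295.9), 32, [24.7, -19.7]), (np.float64
[... 1734 characters left out ...]
4]), (np.float64(357.9), 8, [4.9, 24.7]), (np.float64(364.73), -25, [4.9, 29.0]), (np.float64(367.98), 24, [4.9, 31.1])]
washer 236 [(np.float64(278.98), 10, [-0.6, -24.7]), (np.float64(293.44), -41, [-0.5, -15.6]), (np.float64(295.65), 36, [-0.5, -14.2]), (np.float64(301.44), -59, [-0.5, -10.5]), (np.float64(334.27), -8, [-0.5, 10.1]), (np.float64(336.49), 67, [-0.5, 11.4]), (np.float64(341.87), -38, [-0.5, 14.8]), (np.float64(344.19), 36, [-0.5, 16.3]), (np.float64(358.65), -53, [-0.6, 25.5])]
dot [ -2.    0.4 -22.9]
htop L [ 26.8  -6.9 -22.9]
htop R [ 26.8   7.5 -22.9]
hbot L [-20.5  -6.8 -22.9]
hbotR [-20.5   8.1 -22.9]
hole front/back [ 20.5   1.6 125.6] slot floor z [ 18.2   1.6 135.6]
```

```bash
python3 -m handwheel '[[[2.5,-0.3,20],[0,0,0],1],[[2.5,-0.3,40],[0,0,0],1],[[2.5,-0.3,55],[0,0,0],1],[[2.5,-0.3,63],[0,0,0],1],[[2.5,-0.3,65],[0,0,0],1],[[2.5,-0.3,65],[0,0,0],1],[[2.5,-0.3,65],[0,0,0],1],[[2.5,-0.3,65],[0,0,0],1]]'
python3 - <<'E'
from h import *
p,r=pose(); c=viewer.read_camera('wrist'); print(p,r.as_matrix().round(4).tolist()); f=c['frame'];save(cv2.resize(f[100:340,200:440],None,fx=2.5,fy=2.5,interpolation=cv2.INTER_CUBIC),'w9'); np.savez('w9.npz',f=f,p=p,q=r.as_quat(),T=c['tool_from_camera'],k=[c['fx'],c['fy'],c['cx'],c['cy']])
E
```

```text
t: 13.05
eef_pos: [0.5554, 0.0532, 0.0997]
tool_rot: [0.0, 0.682, 0.731, 0.001]
contact_force: [-0.0, 0.2, -1.5]
gripper_width: 0.17
[0.5553587  0.05317208 0.09972974] [[-0.0701, 0.9975, 0.0017], [0.9975, 0.0701, 0.0005], [0.0003, 0.0017, -1.0]]
```

View pics/w9.png

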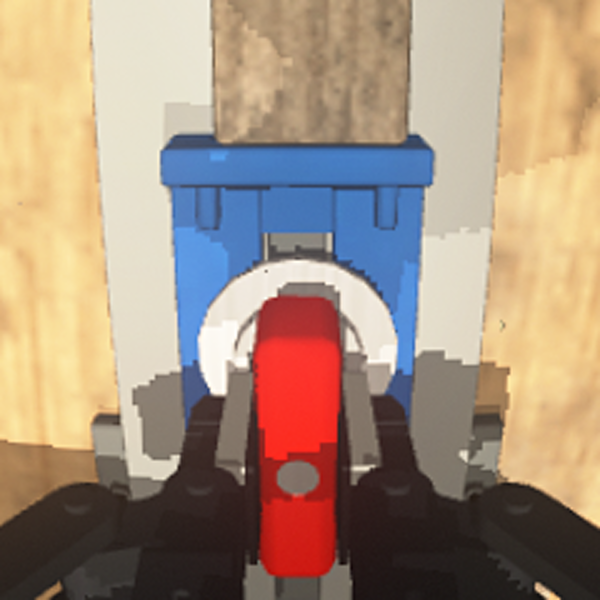

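```bash
python3 - <<'E'
from h import *
d=np.load('w9.npz'); p=d['p']; r=R.from_quat(d['q']); c=dict(zip(['fx','fy','cx','cy'],d['k'])); c['tool_from_camera']=d['T']
g=cv2.cvtColor(d['f'],cv2.COLOR_RGB2GRAY).astype(float)
T=lambda u,v,z:(r.inv().apply(watz(c,p,r,u,v,z)-p)*1e3).round(1)
def pk(v,a,b):
    dd=np.gradient(g[v-1:v+2].mean(0)); s=np.abs(dd)
    return [(round(k+.5*(s[k-1]-s[k+1])/(s[k-1]-2*s[k]+s[k+1]),2),int(dd[k])) for k in range(a,b) if s[k]>=s[k-1] and s[k]>s[k+1] and s[k]>10]
for n,v,a,b,z in [('hole',196,295,345,.038),('hole',199,295,345,.038),('base',190,260,380,.038),('wall',167,255,380,.052),('plate',150,230,410,.028),('washer',236,270,365,p[2]-.0335)]:
    print(n,v,[(float(u),k,T(u,v,z)[:2].tolist()) for u,k in pk(v,a,b)])
print('hole front',T(319,193,.038),'dot',T(200+298/2.5,100+478/2.5,p[2]+.0229),'washer front',T(319,100+259/2.5,p[2]-.033))
E
python3 -m handwheel '[[[0,0,3],[0,0,0],1],[[0,0,6],[0,0,0],1],[[0,0,9],[0,0,0],1],[[0,0,9],[0,0,0],1],[[0,0,9],[0,0,0],1]]'
```

```text
hole 196 [(302.88, -16, [16.7, -10.6]), (305.06, 43, [16.7, -9.1]), (307.59, 26, [16.6, -7.4]), (328.13, -10, [16.6, 6.8]), (330.09, 38, [16.6, 8.2]), (332.11, -64, [16.6, 9.6])]
hole 199 [(302.89, -16, [14.5, -10.7]), (305.03, 47, [14.5, -9.2]), (307.0, -50, [14.5, -7.8]), (310.08, 26, [14.5, -5.7]), (317.58, -24, [14.5, -0.5]), (319.98, 13, [14.5, 1.2]), (330.01, 45, [14.5, 8.2]), (332.08, -58, [14.5, 9.6])]
base 190 [(268.13, -50, [21.1, -34.7]), (284.94, -14, [21.0, -23.0]), (287.29, 18, [21.0, -21.3]), (348.93, -14, [21.0, 21.2]), (358.22, 13, [21.0, 27.6]), (368.47, 35, [21.1, 34.8])]
wall 167 [(263.64, -52, [40.5, -34.6]), (373.16, 42, [40.6, 34.8])]
plate 150 [(238.47, 21, [47.9, -56.8]), (264.96, -12, [47.5, -37.5]), (284.67, -33, [47.2, -23.5]), (287.21, 12, [47.2, -21.7]), (294.5, 11, [47.2, -16.6]), (298.88, -15, [47.2, -13.5]), (340.27, 10, [47.2, 15.4]), (363.09, 48, [47.4, 31.4]), (397.99, -12, [47.9, 56.8]), (400.16, 11, [48.0, 58.4])]
washer 236 [(270.75, -41, [-0.7, -30.0]), (278.78, 56, [-0.6, -24.8]), (293.39, -43, [-0.5, -15.6]), (295.63, 34, [-0.5, -14.2]), (301.39, -61, [-0.5, -10.5]), (337.88, 60, [-0.5, 12.3]), (341.81, -44, [-0.5, 14.8]), (344.17, 44, [-0.5, 16.3]), (358.55, -42, [-0.6, 25.4])]
hole front [18.8  0.5 61.7] dot [ -2.4   0.5 -22.9] washer front [21.2  0.5 33. ]
t: 13.52
eef_pos: [0.5544, 0.0532, 0.0895]
tool_rot: [-0.0, 0.682, 0.732, -0.0]
contact_force: [0.5, 0.4, -1.9]
gripper_width: 0.166
```

```bash
python3 -m handwheel '[[[1,-0.3,1.5],[0,0,0],1],[[1,-0.3,3],[0,0,0],1],[[1,-0.3,4.5],[0,0,0],1],[[1,-0.3,4.5],[0,0,0],1]]'; python3 -m handwheel '[[[0,0,1.5],[0,0,0],1],[[0,0,3],[0,0,0],1],[[0,0,3],[0,0,0],1]]';python3 -m handwheel '[[[0,0,1.5],[0,0,0],1],[[0,0,3],[0,0,0],1],[[0,0,3],[0,0,0],1]]'; python3 -m handwheel '[[[0,0,1.5],[0,0,0],1],[[0,0,3],[0,0,0],1],[[0,0,3],[0,0,0],1]]'
```

```text
t: 13.85
eef_pos: [0.554, 0.0543, 0.085]
tool_rot: [-0.0, 0.682, 0.732, -0.0]
contact_force: [-0.2, 0.0, -2.1]
gripper_width: 0.168
t: 14.1
eef_pos: [0.5541, 0.0542, 0.082]
tool_rot: [-0.0, 0.682, 0.731, -0.0]
contact_force: [0.2, -0.8, -3.1]
gripper_width: 0.17
t: 14.35
eef_pos: [0.5543, 0.0542, 0.0791]
tool_rot: [0.0, 0.682, 0.731, 0.0]
contact_force: [0.6, 0.4, -2.5]
gripper_width: 0.172
t: 14.6
eef_pos: [0.5543, 0.0542, 0.0761]
tool_rot: [0.0, 0.682, 0.731, 0.0]
contact_force: [0.1, 0.4, -3.1]
gripper_width: 0.173
```

```bash
for i in 1 2 3; do python3 -m handwheel '[[[0,0,1],[0,0,0],1],[[0,0,2],[0,0,0],1],[[0,0,2],[0,0,0],1]]' | grep -v -e grip -e tool; done
```

```text
t: 14.85
eef_pos: [0.5543, 0.0543, 0.0742]
contact_force: [1.0, -0.4, -3.6]
t: 15.1
eef_pos: [0.5543, 0.0543, 0.0722]
contact_force: [0.7, 0.4, -2.9]
t: 15.35
eef_pos: [0.5544, 0.0542, 0.0706]
contact_force: [-1.2, 0.3, 4.3]
```

```bash
for i in 1 2; do python3 -m handwheel '[[[0,0,1],[0,0,0],1],[[0,0,1],[0,0,0],1],[[0,0,1],[0,0,0],1]]' | grep -v -e grip -e tool; done
```

```text
t: 15.6
eef_pos: [0.5544, 0.0542, 0.0696]
contact_force: [-1.1, 0.6, 5.0]
t: 15.85
eef_pos: [0.5544, 0.0542, 0.0685]
contact_force: [-0.5, 1.0, 5.5]
```

```bash
for i in 1 2 3; do python3 -m handwheel '[[[0,0,0.7],[0,0,0],1],[[0,0,0.7],[0,0,0],1],[[0,0,0.7],[0,0,0],1]]' | grep -e eef -e cont; done
```

```text
eef_pos: [0.5544, 0.0542, 0.0679]
contact_force: [-1.0, 1.1, 4.8]
eef_pos: [0.5544, 0.0542, 0.0673]
contact_force: [-1.7, -0.1, 7.0]
eef_pos: [0.5544, 0.0542, 0.0666]
contact_force: [-2.2, 0.3, 6.6]
```

```bash
for i in 1 2 ; do python3 -m handwheel '[[[0,0,0.7],[0,0,0],1],[[0,0,0.7],[0,0,0],1],[[0,0,0.7],[0,0,0],1]]' | grep -e eef -e cont; done
```

```text
eef_pos: [0.5544, 0.0542, 0.0659]
contact_force: [-2.2, 0.4, 6.6]
eef_pos: [0.5545, 0.0542, 0.0656]
contact_force: [-3.3, 0.5, 11.4]
```

```bash
for i in 1 2 ; do python3 -m handwheel '[[[0,0,0.7],[0,0,0],1],[[0,0,0.7],[0,0,0],1],[[0,0,0.7],[0,0,0],1]]' | grep -e eef -e cont; done
```

```text
eef_pos: [0.5545, 0.0542, 0.0656]
contact_force: [-4.9, 0.8, 18.7]
eef_pos: [0.5546, 0.0542, 0.0655]
contact_force: [-7.5, 0.1, 26.2]
```

Floor met (steep rise at TCP z 0.0656). Easing off.

```bash
python3 -m handwheel '[[[0,0,-1.2],[0,0,0],1],[[0,0,-2],[0,0,0],1],[[0,0,-2],[0,0,0],1],[[0,0,-2],[0,0,0],1]]' | grep -e eef -e cont;  python3 -m handwheel '[[[0,0,-0.4],[0,0,0],1],[[0,0,-0.4],[0,0,0],1],[[0,0,-0.4],[0,0,0],1]]' | grep -e eef -e cont
```

```text
eef_pos: [0.5545, 0.0542, 0.066]
contact_force: [-1.5, 0.2, 6.9]
eef_pos: [0.5545, 0.0542, 0.0663]
contact_force: [-1.4, 1.3, 6.3]
```

```bash
python3 -m handwheel '[[[0,0.2,0],[0,0,5],1],[[0,0.4,0],[0,0,10],1],[[0,0.6,0],[0,0,15],1],[[0,0.8,0],[0,0,20],1],[[0,0.9,0],[0,0,22],1],[[0,0.9,0],[0,0,22],1],[[0,0.9,0],[0,0,22],1]]'; python3 - <<'E'
from h import *
print(np.round(readout.get_obs()['torque'],3))
E
```

```text
t: 18.77
eef_pos: [0.5559, 0.0542, 0.0664]
tool_rot: [0.0, 0.809, 0.588, 0.001]
contact_force: [-0.0, 0.2, 6.2]
gripper_width: 0.169
[-0.002  0.175 -0.109]
```

```bash
python3 -m handwheel '[[[0,0.2,0],[0,0,6],1],[[0,0.4,0],[0,0,12],1],[[0,0.7,0],[0,0,18],1],[[0,0.9,0],[0,0,23],1],[[0,0.9,0],[0,0,23],1],[[0,0.9,0],[0,0,23],1]]'|grep -e eef -e cont;python3 -c "
from h import *
print(np.round(readout.get_obs()['torque'],3))"
python3 -m handwheel '[[[0,0.2,0],[0,0,6],1],[[0,0.4,0],[0,0,12],1],[[0,0.7,0],[0,0,18],1],[[0,0.9,0],[0,0,23],1],[[0,0.9,0],[0,0,23],1],[[0,0.9,0],[0,0,23],1]]'|grep -e eef -e cont;python3 -c "
from h import *
print(np.round(readout.get_obs()['torque'],3))"
```

```text
eef_pos: [0.5568, 0.0539, 0.0663]
contact_force: [-0.3, 0.6, 6.4]
[ 0.081  0.067 -0.077]
eef_pos: [0.5575, 0.0534, 0.0663]
contact_force: [-0.2, 0.0, 7.1]
[ 0.143  0.123 -0.092]
```

Turning freely. Last 22°.

```bash
python3 -m handwheel '[[[0,0.2,0],[0,0,6],1],[[0,0.4,0],[0,0,12],1],[[0,0.7,0],[0,0,18],1],[[0,0.9,0],[0,0,22],1],[[0,0.9,0],[0,0,22],1],[[0,0.9,0],[0,0,22],1],[[0,0.9,0],[0,0,22],1]]';python3 -c "
from h import *
print(np.round(readout.get_obs()['torque'],3)); p,r=pose(); y=r.as_matrix()[:,1]; print(np.degrees(np.arctan2(y[1],y[0])))"
```

```text
t: 20.35
eef_pos: [0.5579, 0.0526, 0.0664]
tool_rot: [0.0, 0.999, 0.035, 0.001]
contact_force: [-0.5, 0.2, 6.8]
gripper_width: 0.172
[ 0.199  0.074 -0.099]
-85.98998799291468
```

```bash
python3 -m handwheel '[[[0,0,0],[0,0,0],0.4],[[0,0,0],[0,0,0],0],[[0,0,0],[0,0,0],-0.5],[[0,0,0],[0,0,0],-1],[[0,0,0],[0,0,0],-1],[[0,0,0],[0,0,0],-1],[[0,0,0],[0,0,0],-1],[[0,0,-10],[0,0,0],-1],[[0,0,-30],[0,0,0],-1],[[0,0,-60],[0,0,0],-1],[[0,0,-90],[0,0,0],-1],[[0,0,-110],[0,0,0],-1],[[0,0,-110],[0,0,0],-1],[[0,0,-110],[0,0,0],-1]]'
python3 - <<'E'
from h import *
p,r=pose(); c=viewer.read_camera('wrist'); print(p); f=c['frame'];save(cv2.resize(f[70:370,120:520],None,fx=2,fy=2,interpolation=cv2.INTER_CUBIC),'w10')
np.savez('w10.npz',f=f,p=p,q=r.as_quat(),T=c['tool_from_camera'],k=[c['fx'],c['fy'],c['cx'],c['cy']])
E
```

```text
t: 21.52
eef_pos: [0.5577, 0.0527, 0.1771]
tool_rot: [-0.0, 0.999, 0.035, 0.001]
contact_force: [0.3, 0.1, -1.2]
gripper_width: 1.0
[0.55767975 0.05266832 0.17713956]
```

View pics/w10.png

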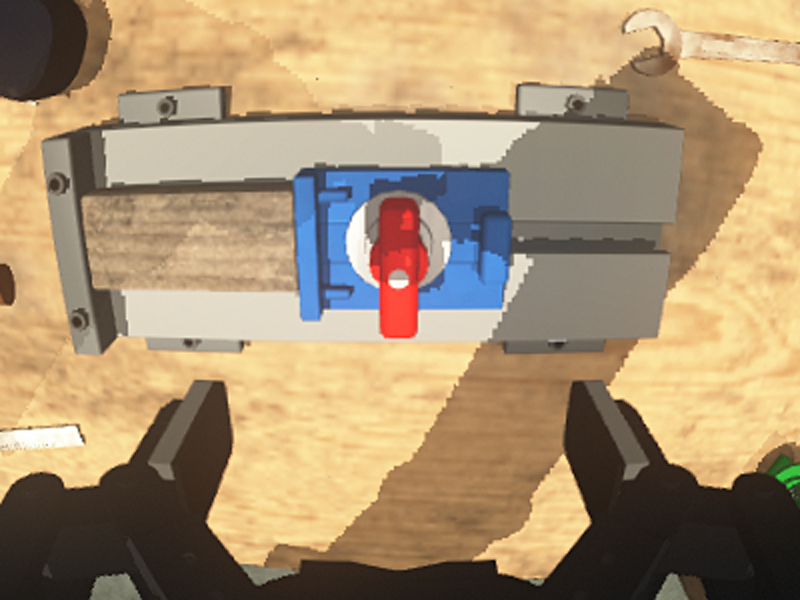

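The view shows the red handle (crop 380–420, 198–338) square across the slot, with its washer flat on the stop. The work piece is closed up against both fence (82,240) and stop (298,240), and the gripper is clear. Handing in.

```bash
python3 -c "
from h import *
print(bot.hand_in())"
```

```text
the job is handed in; nothing more can be done
None
```

I clamped the work piece as asked and handed the job in at about 21.5 s; no verdict was reported.

- **Stop:** I slid it until the work piece was nipped against the fence. The push touched 15 N, so I eased it to about 10 N, held it for half a second and backed off.
- **Bolt insertion:** I took the red bolt from the rack and dropped its foot through the hole and slot without side contact. I then pushed it down against the spring until it met the floor.
- **Turn:** I eased off about 0.7 mm and turned it 90° clockwise. Side force stayed at or below about 1 N throughout. After release the handle stood square across the slot, with the tool within about 0.1° of square to the measured slot direction.
- **Last picture:** It shows no visible gap at either end of the work piece, the washer on the stop, and the gripper clear. I did not touch the black bolt, though that picture does not show the rack.

**Discrepancies:**
- At the floor I stepped once or twice too far, so the push briefly rose to about 26 N. That was harder than the gentle push asked for.
- My camera fit put the stop about 4 mm closer to the fence than the snug geometry allows. I treated that as picture noise because the contact force and the close views agreed the work piece was nipped.
- I did not measure whether the foot had risen under the lips. I infer it from the free turn.

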